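# Fit up a bracket against its boss in a welding fixture and hold it for tacking

### The job

Set up this weld: thread the copper spacer ring and then the steel boss down onto the fixture's post, each fully home. Then stand the L-bracket's foot on the rest block, nose forward, slide it in under the two yellow lips until you feel its nose butt squarely against the boss (no ramming), and finish still gripping the bracket and holding it firmly pressed against the boss, ready to be tacked. Leave the other tools and stock where they lie.

Things in the scene. Friction and masses are not known exactly. Their poses are not given: they have to be found in the camera images.
- fixture: Blue welding fixture fixed to the bench (mm). Origin: on its post's axis at bench level. x: the direction in which the bracket is pushed, away from the robot within 0.35 rad; z up. Base plate 12 thick, x = -200 to 50, y = -75 to 75. Blue rest block for the bracket: x = -165 to -30, y = -28 to 28, its flat top 30 above the bench.
- post_foot (a point): Foot of the bright steel post: on its axis, at the top face of the base plate, 12 mm above the bench. The post is 16.5 mm in diameter and 50 mm tall above this point, the last 8 mm tapering to 9 mm. Axes as the fixture's.
- lips (a point): On the rest block's top (30 mm above the bench), midway between the two yellow lipped guides, 50 mm before the post's axis; axes as the fixture's. From here in mm: guides and lips x = -18 to 18; guides' inner faces y = -26.5 and 26.5; lips reach in to y = -16 and 16, underside z = 11.5, top z = 19.5, screw heads to 23.5. Their mouths, x = -32 to -18, are flared sideways and upward.
- spacer: Copper spacer ring, outer diameter 44, bore 19, 12 high (mm), lying flat. Origin: centre of its underside; z up along its axis. 0.10 to 0.17 kg.
- boss: Steel boss (weld-on bushing), outer diameter 40, bore 19, 32 high (mm), standing on end. Origin: centre of its underside; z up along its axis. 0.19 to 0.31 kg.
- bracket: Bright L-shaped metal bracket (mm), 0.32 to 0.52 kg. Foot: plate 80 x 50, 8 thick, flat on the bench; at its rear end a leg 50 wide, 8 thick stands up to 60 above the foot's underside. Origin: underside of the foot below the middle of the leg. x along the foot to its free front edge (the nose) at x = 76; leg x = -4 to 4; z up. Pinch the leg across its thickness, over the foot.
- bracket_nose (a point): Middle of the bracket's nose edge, 76 mm ahead of its origin and 4 mm above the foot's underside; axes as the bracket's. Pressed home against the seated boss it lies 34 mm above the bench and 18 to 20 mm before the post's axis.
- hammer: Bystander, to be left alone: steel-headed hammer with a wooden handle, 260 long, 26 high, back right (mm). Origin: middle of its underside.
- wrench: Bystander, to be left alone: open-ended steel wrench, 200 long, lying on the robot's left, nearer than the rings (mm). Origin: middle of its underside.
- wire_brush: Bystander, to be left alone: wire brush lying on its back, wooden, 260 x 30, bristles up, 40 high, on the robot's right, nearer than the bracket (mm). Origin: middle of its underside.
- magnet: Bystander, to be left alone: orange triangular welding magnet, 22 thick, about 95 a side, behind the fixture (mm). Origin: middle of its underside.
- nut: Bystander, to be left alone: dark hex nut, 46 over its corners, 19 high, on the left; not needed (mm). Origin: middle of its underside.
- pliers: Bystander, to be left alone: pliers with red handles, 195 long, 15 high, back left (mm). Origin: middle of its underside.
Not all that is in view belongs to the job. Of the things like the bracket, leave any that is black; of the rest the larger one is meant. Several things look just like the boss: the one meant starts farthest to the robot's right.

How it is judged:
On the way, in this order (a step that is already met when the one before it is completed fails the run):
1. the copper spacer lies flat on the base plate around the post (horizontal distance between spacer and post_foot below 0.003 m and z of spacer in the frame of post_foot between -0.002 and 0.002 m and angle between spacer's own z axis and vertical below 0.08 rad), for 0.2 s.
2. the boss is home on the spacer around the post (all of step 1 and horizontal distance between boss and post_foot below 0.003 m and z of boss in the frame of post_foot between 0.01 and 0.014 m and angle between boss's own z axis and vertical below 0.08 rad), for 0.2 s.
3. the bracket's foot is on the rest block with its nose well under the lips (y of bracket_nose in the frame of fixture between -0.005 and 0.005 m and z of bracket_nose in the frame of fixture between 0.031 and 0.0385 m and angle between the x axis of bracket and the x axis of fixture, either way round below 0.09 rad and x of bracket_nose in the frame of fixture above -0.055 m), for 0.05 s.
At the end, for the whole second after the job is handed in: Spacer flat on the base plate and boss flat on it, round the post (2 mm in height, 3 mm sideways); bracket under both lips, straight within 5 degrees and 5 mm, nose pressing the boss with over 2.5 N, fingers still on the bracket and off the rings, all still, through the last second (all of step 2 and y of bracket_nose in the frame of fixture between -0.005 and 0.005 m and z of bracket_nose in the frame of fixture between 0.031 and 0.0385 m and angle between the x axis of bracket and the x axis of fixture, either way round below 0.09 rad and x of bracket_nose in the frame of fixture between -0.0235 and -0.016 m and contact force between bracket and boss above 2.5 N and contact force between the fingers and bracket above 3 N and contact force between the fingers and boss below 0.5 N and contact force between the fingers and spacer below 0.5 N and linear speed of bracket below 0.01 m/s); the arm keeps its last pose, push and grip.
It fails at once if a bystander (a tool or piece of stock) was moved by more than 30 mm (distance of any of hammer, wrench, wire_brush, magnet, nut, pliers from where it was at the start of the episode above 0.03 m).
It fails at once if the bracket was rammed against the boss with more than 60 N (contact force between bracket and boss above 60 N).
It also fails if it takes over 72 s, if anything falls off the work surface, if the arm or the gripper's body presses on something with over 40 N, if the wrist force passes 120 N, or if a joint passes its speed limit or range.

### The arm

A 6-joint arm with a two-finger parallel gripper is mounted at the origin on the work surface. World frame = base frame: x ahead of the robot, y to its left, z up, the work surface at z = 0. Lengths are in m, angles in rad, forces in N, time in s.
With the tool pointing down it reaches from about 0.3 to 0.875 m from the base axis. Payload 4.2 kg.
Tool frame: the origin (TCP) lies on the mounting face of the last link; the fingertips stand arm.tip_reach ahead of it and the grasp point (between the pads) lies 155 mm ahead of it (arm.tip_reach is the distance from the TCP to the fingertips, in m); y points along the fingers, z is the direction in which the jaws open and shut, and the axes are right-handed (so a half turn about y gives the same grasp; the last joint's range is limited). The gripper opens to 85 mm and grips with 20 to 120 N. Pads are 22 mm wide; open, the fingers measure 114 mm over their backs; the gripper's body (76 mm by 85 mm) begins 54 mm behind the grasp point. The pads swing forward as they close: fully open they stand 13 mm farther back than shut.
Start: joints at [-0.02, 0.32, 1.565, -0, 1.257, -0.02], TCP at [0.575, 0, 0.405] pointing down, gripper open.
Joint ranges: [-3.11, 3.11], [-0.84, 2.01], [0.21, 2.61], [-1.34, 4.49], [0.05, 2.63], [-2.56, 2.56]. Speed limits (rad/s): [2.57, 2.57, 3.14, 3.14, 3.14, 3.14].

### API

Orientations are given as a unit quaternion [w, x, y, z].
In Python, from rig import arm, get_image, camera_params, cut_out, spot_point gives the robot as it stands.
- The arm moves only by the shell command python3 -m crank 'ROWS' [FORCE]. ROWS is a JSON object of lists of equal length, an entry for each row: "jaw": the opening in per cent of the stroke, from 0 (shut) to 100 (fully open); "xyz": the shift along the tool's x, y, z in cm, a list of three; "turn": the turn about the tool's y in degrees. A call has 1 to 10 rows; each row shifts and turns the commanded pose from where the row before left it, along the tool's axes as they then stand; what a row does not reach is not made up. A row lasts 1/8 s, in which the tool goes at most 62.5 mm and 10.7 degrees, less where a joint would pass 70% of its speed; a pose out of reach is approached as far as the arm can. A call is refused whole if a number of a shift passes 6.25 or a number of a turn 10.7, either way. A call with a gripper value outside its range is refused whole. The fingers move at their own pace and stop on an object; FORCE is the grip in N (left out, the last holds). Time passes only in rows, so rows that do not move let the fingers close. It gives the time, the measured TCP pose, the force and the opening at its end, in the units of the state.
- arm.sense(): the state, without advancing time (a new reading comes with each control period).
- get_image(name): name is "scene" or "side" or "wrist"; returns (picture, depth): 400x640x3 uint8, red, green, blue; 400x640 float32, m along the optical axis (not along the pixel's ray), 0 where there is no reading.
- camera_params(name): a dict with "intrinsics" (3x3 intrinsics, pixels), "xyz" and "orientation" of the camera in the world. Camera axes: x right, y up, looking along -z (the intrinsics and any distortion apply to the point x, -y, -z); pixel columns grow to the right and rows downward; lengths in m; the calibration is good to about 2 mm. A picture is of the moment at which its call begins: read the wrist's pose just before it. camera_params takes no time and is no camera call; for the wrist camera it gives the pose at the moment of the call.
- arm.hand_in(): hands the job in, once; it reports no verdict.
Trained networks look in the newest picture that a camera, given by its name, has taken for a name from the list of things; names that differ only in an ending like _2 or _b are one class to them, and where a whole thing is asked for, a point or a joint stands for the part that bears it (a point fixed in the world has none). Each returns a list of dicts, best first, with "score" (0 to 1); they miss things now and then, are a little off and sometimes report something else, mostly with a low value. They report only what shows in the picture. A call takes as long as a camera call. They do not tell look-alikes from the thing itself.
- cut_out(camera, thing): "region" (400x640 bool, what is visible of it).
- spot_point(camera, thing): "position" ([x, y, z] in m, in world coordinates, good to about 4 mm: a listed point, or the origin of a listed thing).
The state is a dict: "t": time; "joint_pos": joint angles; "joint_velocities": joint speeds; "joint_efforts": joint torques, N m; "ee_pos": TCP position; "ee_rot": TCP orientation; "ft_force": force on the tool from outside, world axes, zero at the start; "wrist_torque": the same for the moment, N m; "width": finger opening in m.
Only numpy, scipy, OpenCV 4.12 (cv2) and the standard library are available. Lean on these libraries where they do the work, as an engineer would, in place of code of your own. Each camera call takes 0.05 s, during which the arm holds its last target. There are 200 camera calls.

## Working session

There is one attempt and no reset: what is moved stays moved. The work goes in short steps, Python scripts to look and compute and a shell command to move; the robot and the scene stay as the last step left them, time stands still between calls to the robot, and variables do not carry over. Pictures are saved under pics/ and viewed, about 8 in all and at most 12, crops included, and the job is handed in when it is done.

```bash
mkdir -p pics; ls
cat > h.py <<'E'
import numpy as np,cv2,json
from scipy.spatial.transform import Rotation as R
from rig import arm,get_image,camera_params,cut_out,spot_point
def rot(q): return R.from_quat([q[1],q[2],q[3],q[0]]).as_matrix()
def cloud(name):
    c=camera_params(name); im,d=get_image(name)
    K=np.array(c["intrinsics"]); v,u=np.mgrid[0:400,0:640]
    P=np.stack([(u-K[0,2])/K[0,0]*d,-(v-K[1,2])/K[1,1]*d,-d],-1)
    return im,d,P@rot(c["orientation"]).T+np.array(c["xyz"])
def save(im,n): cv2.imwrite(f"pics/{n}.png",im[:,:,::-1])
E
python3 - <<'E'
from h import *
s=arm.sense();print(s,arm.tip_reach)
print(rot(s["ee_rot"]).round(3))
for n in("scene","side","wrist"):
    c=camera_params(n);print(n,c)
im,d,P=cloud("scene");save(im,"scene1")
for t in["fixture","post_foot","lips","spacer","boss","bracket","bracket_nose","hammer","wrench","wire_brush","magnet","nut","pliers"]:
    print(t,[(np.round(r["position"],4).tolist(),round(r["score"],2)) for r in spot_point("scene",t)][:5])
im,d,P=cloud("side");save(im,"side1")
for t in["post_foot","lips","spacer","boss","bracket","bracket_nose"]:
    print("side",t,[(np.round(r["position"],4).tolist(),round(r["score"],2)) for r in spot_point("side",t)][:5])
E
```

```text
pics
{'t': 0.0, 'joint_pos': array([-1.99819387e-02,  3.20281491e-01,  1.56567858e+00, -4.36396616e-06,
        1.25740561e+00, -2.00081226e-02]), 'joint_velocities': array([ 1.40524408e-03, -7.81224679e-05, -1.61222981e-03, -6.99543712e-04,
       -1.56229515e-03,  4.65445875e-04]), 'joint_efforts': array([ 7.05825660e-04, -4.15526962e+01, -2.34157133e+01, -1.88356019e-06,
        8.09230405e-03,  1.54784908e-05]), 'ee_pos': array([5.74826367e-01, 1.40203926e-05, 4.03888145e-01]), 'ee_rot': array([ 0.49957132, -0.50044205,  0.50044393, -0.49954191]), 'ft_force': array([0.27378144, 0.22997656, 0.15478856]), 'wrist_torque': array([-0.00535405,  0.02599928,  0.01956559]), 'width': 0.0853412242301701} 0.1734
[[ 0.    -0.002  1.   ]
 [-1.     0.     0.   ]
 [-0.    -1.    -0.002]]
scene {'intrinsics': array([[427.2117105 ,   0.        , 318.61511968],
       [  0.        , 427.2117105 , 199.5627959 ],
       [  0.        ,   0.        ,   1.        ]]), 'xyz': array([1.12730127, 0.67543721, 0.95024027]), 'orientation': array([0.31402256, 0.1245897 , 0.35567051, 0.87141593])}
side {'intri
[... 1453 characters left out ...]
.0125, -0.0002], 0.63), ([0.5325, 0.4792, -0.0035], 0.3)]
nut [([0.5316, 0.4767, -0.0032], 0.72), ([0.6568, 0.0312, 0.0083], 0.57)]
pliers [([0.703, 0.3502, 0.0007], 0.71)]
side post_foot [([0.6519, 0.035, 0.0131], 0.66), ([0.6003, 0.0307, 0.0282], 0.32)]
side lips [([0.6007, 0.031, 0.0291], 0.76)]
side spacer [([0.4381, 0.3337, -0.0068], 0.45), ([0.656, 0.0346, 0.0013], 0.24)]
side boss [([0.6049, 0.3832, 0.0022], 0.62), ([0.6088, 0.3013, 0.0027], 0.56)]
side bracket [([0.5065, -0.518, 0.0029], 0.85), ([0.4834, -0.353, -0.0008], 0.76), ([0.4066, -0.2753, -0.0007], 0.63)]
side bracket_nose [([0.4544, -0.4668, 0.0048], 0.8), ([0.5537, -0.378, 0.0016], 0.69), ([0.4528, -0.2957, 0.0014], 0.69)]
```

```bash
python3 -c "
import cv2,numpy as np
a=cv2.imread('pics/scene1.png');b=cv2.imread('pics/side1.png')
cv2.imwrite('pics/both.png',a)"
```

```text
(no output)
```

View pics/scene1.png

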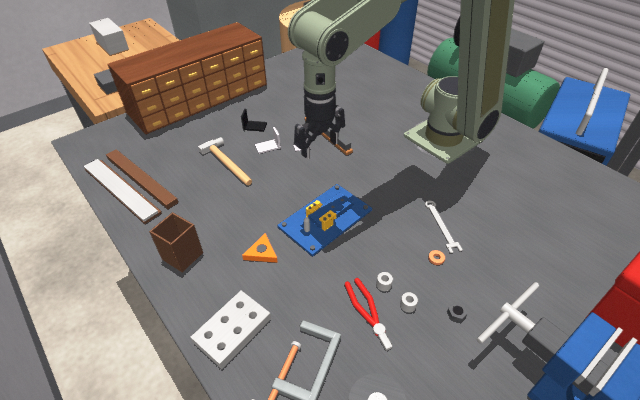

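The scene picture shows the fixture at (322,218), the copper ring at (437,257), two boss-like rings at (385,282) and (410,300), and brackets near (255,125), which is black, and (270,145), which is bright. The third bracket is hidden behind the gripper.

View pics/side1.png

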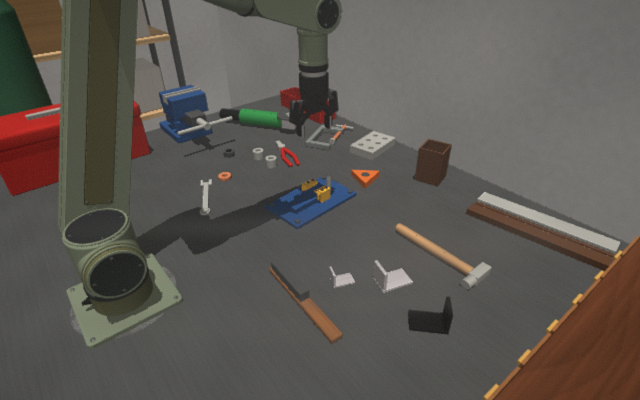

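Run:
```python
from h import *
for cam in("side","scene"):
  im,d,P=cloud(cam)
  for n,c,r in(("spacer",(.439,.333),.04),("bossR",(.607,.302),.035),("bossL",(.606,.383),.035),("br1",(.506,-.52),.1),("br2",(.483,-.353),.09),("br3",(.404,-.276),.08)):
    m=(d>0)&(np.hypot(P[...,0]-c[0],P[...,1]-c[1])<r)&(P[...,2]>.005)
    q=P[m]; print(cam,n,m.sum(),"mean rgb",im[m].mean(0).round() if m.sum() else 0,"z98",np.percentile(q[:,2],98).round(4) if len(q) else 0)
    if len(q)<20: continue
    t=q[q[:,2]>np.percentile(q[:,2],98)-.004] if n in("spacer","bossR","bossL") else q[q[:,2]>.02]
    if n in("spacer","bossR","bossL"):
        c,rr=cv2.minEnclosingCircle((t[:,:2]*1000).astype(np.float32)); print("  circle",c,rr)
    else:
      if len(t)>5: print("  leg",cv2.minAreaRect((t[:,:2]*1000).astype(np.float32)),t[:,2].max())
      f=q[(q[:,2]<.012)]
      if len(f)>5: print("  foot",cv2.minAreaRect((f[:,:2]*1000).astype(np.float32)))
```

```text
side spacer 78 mean rgb [185. 114.  80.] z98 0.0134
  circle (440.07928466796875, 329.6889953613281) 22.6265926361084
side bossR 114 mean rgb [125. 123. 116.] z98 0.033
  circle (611.07080078125, 295.653564453125) 22.887508392333984
side bossL 110 mean rgb [125. 123. 116.] z98 0.0335
  circle (608.149658203125, 378.4023132324219) 19.985380172729492
side br1 909 mean rgb [40. 38. 37.] z98 0.0604
  leg ((507.9104919433594, -521.4320678710938), (52.16840362548828, 8.481424331665039), 42.94328689575195) 0.061966547561775775
  foot ((483.3274230957031, -494.8731384277344), (52.41274642944336, 79.3714599609375), 42.472625732421875)
side br2 711 mean rgb [157. 151. 149.] z98 0.0597
  leg ((481.7462463378906, -354.8940734863281), (50.06362533569336, 9.389863967895508), 73.2197036743164) 0.06162452713936917
  foot ((482.72076416015625, -343.7441711425781), (68.67765808105469, 167.57919311523438), 56.30879211425781)
side br3 180 mean rgb [151. 145. 143.] z98 0.0406
  leg ((367.0184326171875, -275.2290954589844), (33.094207763671875, 85.49939727783203), 86.14873504638672) 0.04154764729919724
  
[... 624 characters left out ...]
605848316213
  foot ((497.51043701171875, -523.4984130859375), (135.15560913085938, 147.89772033691406), 76.24504089355469)
scene br2 282 mean rgb [213. 209. 211.] z98 0.0619
  leg ((483.48895263671875, -349.7071533203125), (52.70565414428711, 8.861753463745117), 75.53905487060547) 0.06616779834802367
  foot ((492.9382629394531, -352.7577819824219), (142.73875427246094, 127.90454864501953), 79.58489990234375)
scene br3 41 mean rgb [144. 129. 122.] z98 0.0297
  leg ((364.6343994140625, -270.44891357421875), (12.399147033691406, 79.56663513183594), 76.01435089111328) 0.034917110946191876
  foot ((405.714111328125, -266.3970031738281), (54.742191314697266, 158.4349365234375), 79.56951904296875)
```

The side picture shows the fixture at (312,200), the spacer at (224,176), and two bosses at (258,154) and (270,161). The large bright bracket is at (392,277), with a small one at (342,280) and a black one at (430,318). The target boss is the right-hand one, at about (0.610, 0.302), and the target bracket is br2. Next I'll look at the fixture with the wrist camera.

Run:
```python
from h import *
im,d,P=cloud("wrist");save(im,"w1")
np.savez("w1",im=im,P=P,d=d)
for t in["post_foot","lips"]:
    print(t,[(np.round(r["position"],4).tolist(),round(r["score"],2)) for r in spot_point("wrist",t)][:3])
# base plate edges: blue & z~12mm ; rest block z~30
blue=(im[...,2].astype(int)>im[...,0].astype(int)+40)&(d>0)
for lo,hi in((.006,.018),(.025,.036)):
    m=blue&(P[...,2]>lo)&(P[...,2]<hi); q=P[m]; print(m.sum(), q[:,2].mean().round(4), cv2.minAreaRect((q[:,:2]*1000).astype(np.float32)))
# post top
m=(d>0)&(P[...,2]>.056)&(P[...,2]<.075)&(np.hypot(P[...,0]-.655,P[...,1]-.033)<.03); q=P[m]
print("post top",m.sum(),q.mean(0),q.max(0),q.min(0)) if m.sum() else None
y=(im[...,0].astype(int)>150)&(im[...,2]<90)&(d>0)&(np.hypot(P[...,0]-.6,P[...,1]-.03)<.08); q=P[y];
for s in(1,-1):
    k=q[(q[:,1]-.031)*s>0]; print("lip",len(k),k.mean(0))
```

```text
post_foot [([0.6549, 0.0317, 0.0107], 0.63)]
lips [([0.608, 0.023, 0.0327], 0.9)]
19736 0.0133 ((577.360107421875, 27.557342529296875), (250.45347595214844, 150.5323486328125), 4.529767990112305)
5103 0.0313 ((554.617431640625, 25.92587661743164), (135.2346954345703, 56.2657356262207), 4.80203104019165)
post top 177 [0.65087122 0.03425235 0.06070756] [0.65881023 0.04071877 0.0648455 ] [0.64460145 0.02640655 0.05607286]
lip 938 [0.59361922 0.05697156 0.05047982]
lip 802 [0.59758205 0.00314321 0.05037863]
```

View pics/w1.png

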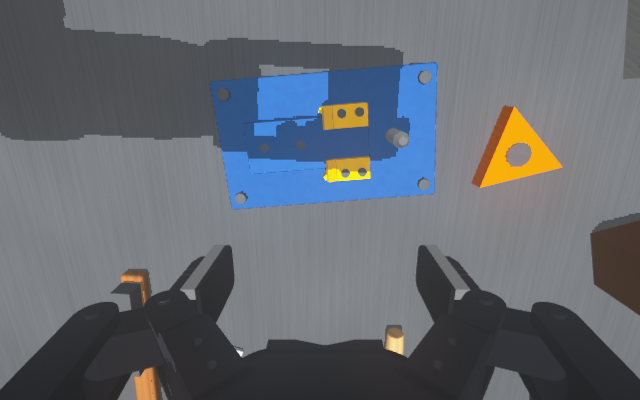

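The wrist picture shows the fixture well: plate corners at (212,82), (437,63), (435,193), (232,208), and the post at (398,137). The plate and block fits agree: fixture origin ≈ (0.652, 0.0337), yaw ≈ 4.65°. Now to the spacer, with the jaws turned along fixture y.

```bash
python3 -m crank '{"jaw":[100,100,100,100,100,100,100],"xyz":[[-5.5,0,-2.2],[-5.5,0,-2.2],[-5.5,0,-2.2],[-5.5,0,-2.2],[-5.5,0,-2.2],[-5.5,0,-2.2],[0,0,0]],"turn":[0,0,0,0,0,0,0]}' 30 && python3 -m crank '{"jaw":[100,100,100,100,100,100,100,100,100,100],"xyz":[[0,1,0],[0,1,0],[0,1,0],[0,1,0],[0,1,0],[0,1,0],[0,1,0],[0,1,0],[0,1,0],[0,0,0]],"turn":[-10.5,-10.5,-10.5,-10.5,-10.5,-10.5,-10.5,-10.5,-10.5,0]}'
cat >> h.py <<'E'
def pose():
    s=arm.sense(); T=rot(s["ee_rot"]); return np.array(s["ee_pos"]),T,s
def ring(P,d,c,z,rmax,im=None,tol=.004):
    "fit outer circle of top face at height about z"
    m=(d>0)&(np.hypot(P[...,0]-c[0],P[...,1]-c[1])<rmax)&(abs(P[...,2]-z)<tol)
    q=(P[m][:,:2]*1000).astype(np.float32); cc,r=cv2.minEnclosingCircle(q)
    return m.sum(),np.array(cc),r,P[m][:,2].mean(),cv2.fitEllipse(cv2.convexHull(q))
def local(d): 
    p,T,s=pose(); return (T.T@np.asarray(d)*100).round(2)
E
python3 - <<'E'
from h import *
p,T,s=pose(); print(p,T.round(3),s["t"])
im,d,P=cloud("wrist");save(im,"w2")
n=ring(P,d,(.440,.333),.013,.035);print(n)
g=np.array([n[1][0],n[1][1]])/1000; print("shift to centre", local([g[0]-p[0],g[1]-p[1],0]))
print(spot_point("wrist","spacer")[:1])
E
```

```text
t: 2.17
ee_pos: [0.4414, 0.3331, 0.4046]
ee_rot: [0.502, -0.501, 0.499, -0.498]
ft_force: [-0.9, -0.6, 0.8]
width: 0.0854
t: 3.42
ee_pos: [0.4433, 0.329, 0.3141]
ee_rot: [-0.706, 0.707, 0.026, -0.027]
ft_force: [0.6, -0.2, -0.2]
width: 0.0852
[0.4433106  0.32896109 0.3141034 ] [[ 0.997 -0.001 -0.075]
 [ 0.075 -0.001  0.997]
 [-0.001 -1.    -0.001]] 3.425
(np.int64(1448), array([439.35147095, 333.54525757]), 21.859935760498047, np.float64(0.012954549304999723), ((439.403564453125, 333.3658142089844), (42.77167510986328, 43.23686218261719), 15.368721961975098))
shift to centre [-0.36 -0.    0.49]
[{'position': [0.4421, 0.3359, -0.0004], 'score': 0.65}]
```

View pics/w2.png

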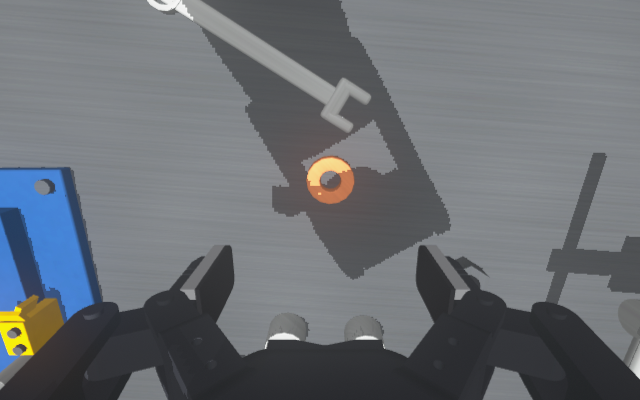

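The copper ring is at (330,180), clear of the wrench's end at (345,105), and the yaw is right. Next I'll measure how far the open pads reach from the depth image, then go down.

```bash
cat >> h.py <<'E'
def tips(P,d):
    p,T,s=pose(); L=(P-p)@T   # tool frame
    m=(d>0)&(abs(L[...,0])<.02)&(abs(L[...,2])<.065)&(L[...,1]>.10)&(L[...,1]<.20)
    for sg in(1,-1):
        k=L[m&(L[...,2]*sg>0)&(abs(L[...,2])>.0)]
        if len(k): print("tip",sg,len(k),"max y",np.percentile(k[:,1],99).round(4),k.max(0).round(4),k.min(0).round(4))
E
python3 -m crank '{"jaw":[100,100,100,100],"xyz":[[-0.36,2.5,0.48],[0,3,0],[0,3,0],[0,0,0]],"turn":[0,0,0,0]}'
python3 - <<'E'
from h import *
im,d,P=cloud("wrist");p,T,s=pose();print(p)
tips(P,d);print(arm.tip_reach)
n=ring(P,d,(.440,.333),.013,.035);print(n[:4]); g=n[1]/1000; print("shift",local([g[0]-p[0],g[1]-p[1],0]))
E
```

```text
t: 4.03
ee_pos: [0.4387, 0.334, 0.2284]
ee_rot: [-0.706, 0.707, 0.026, -0.028]
ft_force: [-0.0, -0.5, -0.2]
width: 0.0853
[0.43927715 0.33439748 0.22986012]
tip 1 8882 max y 0.1575 [0.0114 0.161  0.065 ] [-0.0194  0.1     0.0022]
tip -1 8769 max y 0.1572 [ 0.0115  0.1609 -0.0045] [-0.0193  0.1    -0.065 ]
0.1734
(np.int64(2806), array([439.50411987, 333.52853394]), 21.966670989990234, np.float64(0.012910649518753895))
shift [ 0.02  0.   -0.09]
```

```bash
python3 -m crank '{"jaw":[100,100,100,55,40,40,40,40],"xyz":[[0,3,0],[0,2.7,0],[0,0,0],[0,0,0],[0,0,0],[0,0,0],[0,0,0],[0,0,0]],"turn":[0,0,0,0,0,0,0,0]}' 50
python3 - <<'E'
from h import *
im,d,P=cloud("wrist");save(im,"w3");tips(P,d);print(pose()[0],arm.tip_reach,pose()[2]["width"])
E
```

```text
t: 5.08
ee_pos: [0.4395, 0.3347, 0.1746]
ee_rot: [0.707, -0.706, -0.029, 0.027]
ft_force: [-2.0, -1.4, 7.8]
width: 0.041
tip 1 17331 max y 0.1746 [0.02  0.176 0.065] [-0.02    0.1     0.0002]
tip -1 17275 max y 0.1744 [ 0.02    0.1754 -0.0002] [-0.02   0.1   -0.065]
[0.43946462 0.33469306 0.1746304 ] 0.1734 0.04133861982996903
```

```bash
python3 -m crank '{"jaw":[40,40],"xyz":[[0,0,0],[0,0,0]],"turn":[0,0]}'
python3 - <<'E'
from h import *
im,d,P=cloud("wrist");save(im[100:400,120:520],"w3")
E
```

```text
t: 5.38
ee_pos: [0.4395, 0.3347, 0.1746]
ee_rot: [0.707, -0.706, -0.029, 0.027]
ft_force: [-1.1, -1.4, 8.0]
width: 0.041
```

View pics/w3.png

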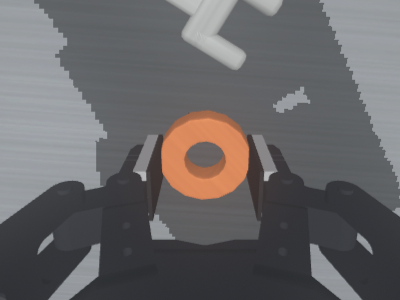

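The ring is held between the pads, at about (205,155) in the crop. I'll lift it and stand off 100 mm short of the post, then measure both with the same camera pose.

```bash
python3 -m crank '{"jaw":[40,40,40,40,40,40,40,40,40,40],"xyz":[[0,-3,0],[0,-3,0],[0,-3,0],[1.5,0,-5.1],[1.5,0,-5.1],[1.5,0,-5.1],[1.5,0,-5.1],[1.5,0,-5.1],[1.5,0,-5.1],[0,0,0]],"turn":[0,0,0,0,0,0,0,0,0,0]}' 
python3 -m crank '{"jaw":[40,40],"xyz":[[0,0,0],[0,0,0]],"turn":[0,0]}'
cat >> h.py <<'E'
def held(P,d,zt,name=None,rmin=.01,rmax=.03,tol=.003):
    "ring held in the jaws: top-face circle in tool coordinates; zt = expected tool-y of top face"
    p,T,s=pose(); L=(P-p)@T
    m=(d>0)&(np.hypot(L[...,0],L[...,2])<rmax)&(abs(L[...,1]-zt)<tol)&(abs(L[...,2])<.0225)
    k=L[m]; return m.sum(),k.mean(0).round(4),L,m
def post(P,d,im):
    m=(d>0)&(np.hypot(P[...,0]-.652,P[...,1]-.0337)<.013)&(P[...,2]>.025)&(P[...,2]<.07)
    q=P[m]; out=[]
    for lo in np.arange(.028,.068,.005):
        k=q[(q[:,2]>=lo)&(q[:,2]<lo+.005)]
        if len(k)>4: out.append((lo.round(3),len(k),k[:,:2].min(0).round(4),k[:,:2].max(0).round(4),k.mean(0).round(4)))
    return out
E
python3 - <<'E'
from h import *
im,d,P=cloud("wrist");save(im,"w4");p,T,s=pose();print(p,T[:,0])
np.savez("w4",im=im,P=P,d=d)
for o in post(P,d,im):print(*o)
L=(P-p)@T; cop=(im[...,0].astype(int)>im[...,2]+50)&(im[...,0]>im[...,1].astype(int)+25)&(d>0)&(np.hypot(L[...,0],L[...,2])<.03)&(L[...,1]<.18)
k=L[cop];print(len(k),k.mean(0),np.percentile(k,[1,99],axis=0).round(4))
t=k[k[:,1]<np.percentile(k[:,1],1)+.004]; q=(t[:,[0,2]]*1000).astype(np.float32);print(len(t),cv2.minEnclosingCircle(q),np.polyfit(t[:,0],t[:,1],1))
blue=(im[...,2].astype(int)>im[...,0].astype(int)+40)&(d>0)
for lo,hi in((.006,.018),(.025,.036)):
    m=blue&(P[...,2]>lo)&(P[...,2]<hi); q=P[m]; print(m.sum(), q[:,2].mean().round(4), cv2.minAreaRect((q[:,:2]*1000).astype(np.float32)))
E
```

```text
t: 6.68
ee_pos: [0.5537, 0.0335, 0.2632]
ee_rot: [-0.706, 0.707, 0.027, -0.025]
ft_force: [-0.8, 0.2, -2.2]
width: 0.0412
t: 6.92
ee_pos: [0.5523, 0.0376, 0.2628]
ee_rot: [0.707, -0.706, -0.028, 0.028]
ft_force: [0.5, -0.6, -1.0]
width: 0.0411
[0.55233218 0.0376597  0.26282219] [ 9.96783268e-01  8.01442184e-02 -1.44946039e-04]
0.028 99 [0.6432 0.0258] [0.6508 0.0416] [0.6458 0.0338 0.0306]
0.033 94 [0.6435 0.0256] [0.652  0.0417] [0.646  0.034  0.0356]
0.038 103 [0.6434 0.0259] [0.6511 0.0419] [0.6458 0.0337 0.0405]
0.043 98 [0.6433 0.0262] [0.651  0.0419] [0.6457 0.0343 0.0454]
0.048 58 [0.6434 0.0279] [0.6476 0.0403] [0.6447 0.0346 0.0496]
5401 [-0.00241116  0.16242718  0.00056932] [[-0.0218  0.1603 -0.0192]
 [ 0.019   0.1707  0.0201]]
4733 ((-0.4353272020816803, -0.7587165236473083), 22.70942497253418) [-0.00290588  0.16169248]
30997 0.0132 ((567.5452880859375, 27.010684967041016), (229.2878875732422, 150.49322509765625), 4.473143577575684)
9349 0.0312 ((568.8984375, 23.413488388061523), (166.20535278320312, 60.726356506347656), 0.22961381077766418)
```

View pics/w4.png

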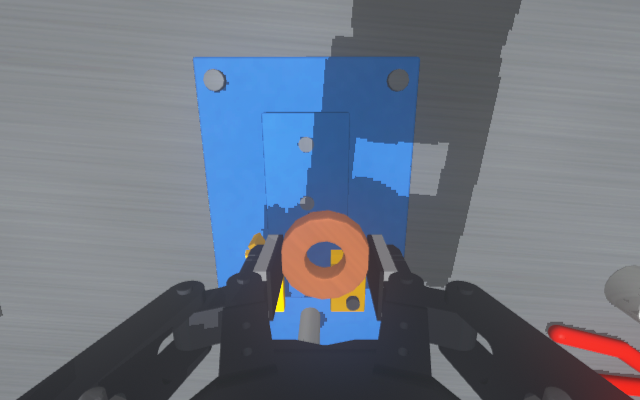

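The picture shows the ring level in the jaws at (325,255), with the post beyond it at (310,325). The post measures (0.6516, 0.0338), which agrees with the plate fit. I'll refine the ring's centre in the hand.

```bash
cat >> h.py <<'E'
from scipy.optimize import least_squares
def incircle(k,R,inner=None):
    "centre of an annulus top face from its points k (n,2) m: hull edge at known R"
    h=cv2.convexHull((k*1000).astype(np.float32))[:,0]
    s=least_squares(lambda c:np.hypot(*(h-c[:2]).T)-c[2],[*h.mean(0),R*1000],loss="soft_l1",f_scale=.3).x
    return s.round(2)
E
python3 - <<'E'
from h import *
z=np.load("w4.npz");im,P,d=z["im"],z["P"],z["d"];p,T,s=pose();L=(P-p)@T
cop=(im[...,0].astype(int)>im[...,2]+50)&(im[...,0]>im[...,1].astype(int)+25)&(d>0)&(np.hypot(L[...,0],L[...,2])<.03)&(abs(L[...,1]-.1617)<.0015)
print(cop.sum(),incircle(L[cop][:,[0,2]],.022))
# bore: non-copper pixels inside
r=np.zeros((400,640),np.uint8);r[cop]=255
cs,h=cv2.findContours(r,cv2.RETR_CCOMP,cv2.CHAIN_APPROX_NONE)
for c in cs:
    if len(c)>30:
        uv=c[:,0]; k=L[uv[:,1],uv[:,0]]; k=k[abs(k[:,1]-.1617)<.002]; f=least_squares(lambda q:np.hypot(k[:,0]-q[0],k[:,2]-q[1])-q[2],[0,0,.01],loss="soft_l1",f_scale=.0005).x; print(len(c),f.round(4))
a=np.array([.6516,.0338]); print("TCP to post local",local([a[0]-p[0],a[1]-p[1],0]),p)
E
```

```text
4529 [-0.57  0.49 21.47]
268 [-0.0006  0.0005  0.021 ]
121 [-0.0006  0.0005  0.0098]
TCP to post local [ 9.86 -0.   -1.18] [0.55233218 0.0376597  0.26282219]
```

```bash
python3 -m crank '{"jaw":[40,40,40,40],"xyz":[[5,0,-0.6],[4.9,0,-0.6],[0,0,0],[0,0,0]],"turn":[0,0,0,0]}'
cat >> h.py <<'E'
def err(h,a=(.6516,.0338)):
    "local shift (cm) still needed to bring tool-frame point h=(x,z) m over a"
    p,T,s=pose(); g=T.T@(np.array([a[0],a[1],p[2]])-p)-np.array([h[0],0,h[1]]); print("t",s["t"],"z",p[2].round(4),"need",(g*100).round(2),"yaw",np.degrees(np.arctan2(T[1,2],T[0,2])).round(2),"F",s["ft_force"].round(1),"w",s["width"].round(4))
E
python3 -c "
from h import *
err((-.0006,.0005))"
```

```text
t: 7.48
ee_pos: [0.6516, 0.0332, 0.2621]
ee_rot: [0.707, -0.707, -0.027, 0.029]
ft_force: [-0.8, 0.8, -0.9]
width: 0.041Traceback (most recent call last):
  File "<string>", line 3, in <module>
    err((-.0006,.0005))
    ~~~^^^^^^^^^^^^^^^^
  File "h.py", line 46, in err
    p,T,s=pose(); g=T.T@(np.array([a[0],a[1],p[2]])-p)-np.array([h[0],0,h[1]]); print("t",s["t"],"z",p[2].round(4),"need",(g*100).round(2),"yaw",np.degrees(np.arctan2(T[1,2],T[0,2])).round(2),"F",s["ft_force"].round(1),"w",s["width"].round(4))
                                                                                                                                                                                                                               ^^^^^^^^^^^^^^^^
AttributeError: 'float' object has no attribute 'round'
```

```bash
sed -i 's/"w",s\["width"\].round(4)/"w",round(s["width"],4)/' h.py
python3 -m crank '{"jaw":[40,40,40,40,40,40],"xyz":[[0.06,1.5,0],[0,1.5,0],[0,1.0,0],[0,1,0],[0,0.5,0],[0,0,0]],"turn":[0,0,0,0,0,0]}' 
python3 -c "
from h import *
err((-.0006,.0005))"
```

```text
t: 8.22
ee_pos: [0.653, 0.0323, 0.2073]
ee_rot: [0.707, -0.707, -0.028, 0.028]
ft_force: [-0.2, -0.0, -1.3]
width: 0.0412
t 8.225 z 0.2073 need [-0.06  0.    0.11] yaw 94.5 F [-0.2 -0.  -1.3] w 0.0412
```

```bash
python3 -m crank '{"jaw":[40,40,40,40],"xyz":[[0,1,0.05],[0,0.6,0],[0,0.3,0],[0,0,0]],"turn":[0,0,0,0]}' 
python3 -c "
from h import *
err((-.0006,.0005))"
```

```text
t: 8.72
ee_pos: [0.653, 0.0328, 0.1884]
ee_rot: [-0.707, 0.707, 0.028, -0.028]
ft_force: [-0.9, -1.2, -2.2]
width: 0.0412
t 8.725 z 0.1884 need [-0.07  0.    0.06] yaw 94.5 F [-0.9 -1.2 -2.2] w 0.0412
```

```bash
python3 -m crank '{"jaw":[40,40,60,70,70,70],"xyz":[[0,0.2,0],[0,0,0],[0,0,0],[0,0,0],[0,0,0],[0,-1,0]],"turn":[0,0,0,0,0,0]}'
python3 -m crank '{"jaw":[70,70,100,100,100,100],"xyz":[[0,-4,0],[0,-4.5,0],[-4,-2,0],[-4,0,0],[0,0,0],[0,0,0]],"turn":[0,0,0,0,0,0]}'
python3 - <<'E'
from h import *
err((0,0))
im,d,P=cloud("wrist");save(im[200:400,180:480],"w5")
for o in post(P,d,im):print(*o)
cop=(im[...,0].astype(int)>im[...,2]+50)&(im[...,0]>im[...,1].astype(int)+25)&(d>0)&(np.hypot(P[...,0]-.652,P[...,1]-.034)<.028)&(P[...,2]>.018)&(P[...,2]<.03)
k=P[cop];print(len(k),k[:,2].mean(),incircle(k[:,:2],.022))
E
```

```text
t: 9.48
ee_pos: [0.6527, 0.0328, 0.1964]
ee_rot: [0.707, -0.707, -0.027, 0.028]
ft_force: [-0.3, 0.9, 0.2]
width: 0.0599
t: 10.22
ee_pos: [0.5738, 0.0266, 0.3026]
ee_rot: [-0.707, 0.707, 0.029, -0.027]
ft_force: [0.3, 0.1, 0.2]
width: 0.0852
t 10.225 z 0.3026 need [7.81 0.02 0.11] yaw 94.5 F [0.3 0.1 0.2] w 0.0852
0.028 53 [0.6438 0.0256] [0.652  0.0413] [0.6459 0.0335 0.0303]
0.033 62 [0.6437 0.0256] [0.6519 0.0411] [0.6459 0.0334 0.0355]
0.038 56 [0.643  0.0257] [0.6512 0.041 ] [0.6458 0.0329 0.0406]
0.043 65 [0.6434 0.0258] [0.6513 0.0419] [0.6459 0.0333 0.0454]
0.048 71 [0.6436 0.0259] [0.6503 0.0416] [0.6459 0.0333 0.0507]
0.053 124 [0.6439 0.026 ] [0.6556 0.0417] [0.6475 0.0336 0.0559]
0.058 148 [0.645  0.0272] [0.6565 0.04  ] [0.6498 0.0336 0.0609]
0.063 53 [0.6478 0.0295] [0.6561 0.0381] [0.6517 0.0337 0.0635]
1146 0.024527470379797963 [652.23  33.18  21.53]
```

View pics/w5.png

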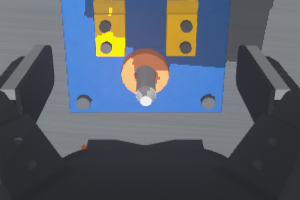

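The copper ring sits flat round the post, at (145,72) in the crop, with its top at 24.5 mm and its centre within 1 mm of the post. Now the right-hand boss.

```bash
python3 -m crank '{"jaw":[75,75,75,75,75,75,75],"xyz":[[1.2,0,5.4],[1.2,0,5.4],[1.2,0,5.4],[1.2,0,5.4],[1.2,0,5.4],[0,0,0],[0,0,0]],"turn":[0,0,0,0,0,0,0]}'
python3 - <<'E'
from h import *
im,d,P=cloud("wrist");save(im,"w6");p,T,s=pose();print(p)
for c in((.6107,.3025),(.608,.3834)):
    m=(d>0)&(np.hypot(P[...,0]-c[0],P[...,1]-c[1])<.032)&(abs(P[...,2]-.033)<.003);k=P[m]
    print(len(k),k[:,2].mean(),f:=incircle(k[:,:2],.02)); err((0,0),f[:2]/1000)
E
```

```text
t: 11.15
ee_pos: [0.6122, 0.3006, 0.301]
ee_rot: [-0.706, 0.707, 0.028, -0.028]
ft_force: [-0.1, -0.2, -0.7]
width: 0.0638
[0.61221193 0.29978169 0.30121267]
1430 0.032977625886526495 [609.35 301.01  19.59]
t 11.2 z 0.3012 need [-0.28  0.    0.14] yaw 94.47 F [ 1.6  0.3 -0.3] w 0.0644
1435 0.032880589866849275 [606.43 381.66  19.59]
t 11.2 z 0.3012 need [ 0.06 -0.01  8.21] yaw 94.47 F [ 1.6  0.3 -0.3] w 0.0644
```

View pics/w6.png

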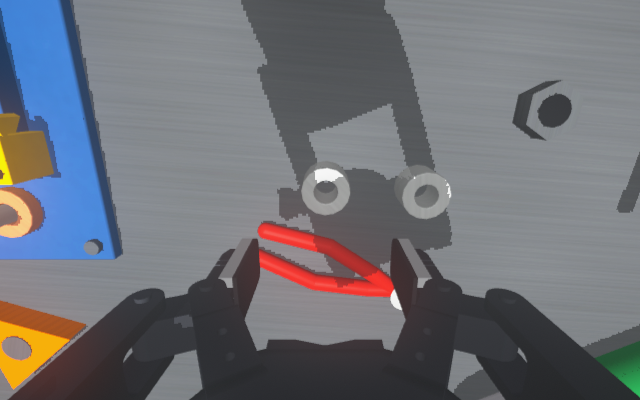

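The picture shows the target boss at (326,188), its look-alike at (424,192), the pliers' handle tip at (265,230), and the nut at (550,110). All are clear of the finger paths.

```bash
python3 -m crank '{"jaw":[72,70,70,70,70,70],"xyz":[[-0.3,3,0.14],[0,3,0],[0,3,0],[0,2.0,0],[0,0.6,0],[0,0,0]],"turn":[0,0,0,0,0,0]}'
python3 - <<'E'
from h import *
im,d,P=cloud("wrist");c=(.6094,.301)
m=(d>0)&(np.hypot(P[...,0]-c[0],P[...,1]-c[1])<.028)&(abs(P[...,2]-.033)<.003);k=P[m]
print(len(k),k[:,2].mean(),f:=incircle(k[:,:2],.02)); err((0,0),f[:2]/1000)
E
```

```text
t: 11.95
ee_pos: [0.6091, 0.3008, 0.1861]
ee_rot: [0.707, -0.707, -0.027, 0.027]
ft_force: [0.1, 0.2, 0.7]
width: 0.0598
4344 0.032891200130941385 [609.32 301.09  19.82]
t 12.0 z 0.1866 need [ 0.01  0.   -0.  ] yaw 94.45 F [0.1 0.8 0.2] w 0.0599
```

Aligned, so close and lift, then go to the same standoff before the post.

```bash
python3 -m crank '{"jaw":[45,35,35,35,35,35,35,35],"xyz":[[0,0.2,0],[0,0,0],[0,0,0],[0,0,0],[0,0,0],[0,-3,0],[0,-3,0],[0,-3,0]],"turn":[0,0,0,0,0,0,0,0]}' 60
python3 -m crank '{"jaw":[35,35,35,35,35,35,35,35],"xyz":[[-1.3,-0.4,-5],[-1.3,0,-5],[-1.3,0,-5.1],[-1.3,0,-5.1],[-1.3,0,-5.1],[-1.3,0,0],[0,0,0],[0,0,0]],"turn":[0,0,0,0,0,0,0,0]}'
python3 - <<'E'
from h import *
im,d,P=cloud("wrist");save(im,"w7");p,T,s=pose();L=(P-p)@T
m=(d>0)&(np.hypot(L[...,0],L[...,2])<.026)&(L[...,1]>.12)&(L[...,1]<.18)&(abs(L[...,2])<.0195)
h,e=np.histogram(L[m][:,1],30);zt=e[h.argmax()]+.001;print("top tool-y",zt,h.max())
k=L[m&(abs(L[...,1]-zt)<.0015)];print(len(k),f:=incircle(k[:,[0,2]],.02),np.polyfit(k[:,0],k[:,1],1),np.polyfit(k[:,2],k[:,1],1))
for o in post(P,d,im)[2:6]:print(*o)
r=np.zeros((400,640),np.uint8);r[m&(abs(L[...,1]-zt)<.0015)]=255
for c in cv2.findContours(r,cv2.RETR_CCOMP,cv2.CHAIN_APPROX_NONE)[0]:
    if len(c)>60:
        uv=c[:,0]; k=L[uv[:,1],uv[:,0]]; g=least_squares(lambda q:np.hypot(k[:,0]-q[0],k[:,2]-q[1])-q[2],[0,0,.01],loss="soft_l1",f_scale=.0005).x; print(len(c),g.round(4))
err(f[:2]/1000,(.6517,.0337))
E
```

```text
t: 13.0
ee_pos: [0.6084, 0.3016, 0.2738]
ee_rot: [-0.706, 0.707, 0.027, -0.028]
ft_force: [0.1, 0.3, -2.3]
width: 0.0374
t: 14.0
ee_pos: [0.5512, 0.0444, 0.2777]
ee_rot: [0.707, -0.706, -0.029, 0.028]
ft_force: [-0.4, -1.4, -1.9]
width: 0.0377
top tool-y 0.1530490846965944 2611
3837 [-0.09  0.15 20.08] [-0.00281904  0.15244254] [0.0007362  0.15244613]
0.038 85 [0.6437 0.0256] [0.6522 0.0419] [0.6459 0.0339 0.0406]
0.043 85 [0.6434 0.0258] [0.6503 0.0414] [0.6457 0.034  0.0455]
0.048 99 [0.6434 0.0258] [0.6505 0.0418] [0.646  0.034  0.0505]
0.053 155 [0.6431 0.0259] [0.6536 0.042 ] [0.6468 0.0342 0.0557]
289 [-0.0003  0.0004  0.0194]
127 [-0.0004  0.0005  0.0097]
t 14.05 z 0.2777 need [ 9.93  0.01 -1.89] yaw 94.59 F [-0.2  0.9 -2.7] w 0.0382
```

```bash
python3 -m crank '{"jaw":[35,35,35,35,35],"xyz":[[5,0,-1],[4.95,0,-0.9],[0,0,0],[0,0,0],[0,0,0]],"turn":[0,0,0,0,0]}' 
python3 -c "
from h import *
err((-.0002,.0003),(.6517,.0337))"
```

```text
t: 14.68
ee_pos: [0.6507, 0.0328, 0.2776]
ee_rot: [0.707, -0.707, -0.028, 0.028]
ft_force: [-0.5, 0.3, -2.4]
width: 0.038
t 14.675 z 0.2776 need [ 0.13 -0.    0.06] yaw 94.55 F [-0.5  0.3 -2.4] w 0.038
```

```bash
python3 -m crank '{"jaw":[35,35,35,35,35,35,35,35],"xyz":[[0.12,1.5,0.06],[0,1.5,0],[0,1,0],[0,0.8,0],[0,0.6,0],[0,0.6,0],[0,0.3,0],[0,0,0]],"turn":[0,0,0,0,0,0,0,0]}' 
python3 -c "
from h import *
err((-.0002,.0003),(.6517,.0337))"
```

```text
t: 15.68
ee_pos: [0.6527, 0.0328, 0.2146]
ee_rot: [-0.707, 0.707, 0.028, -0.028]
ft_force: [-0.5, 0.5, -2.1]
width: 0.0382
t 15.675 z 0.2146 need [-0.07  0.    0.06] yaw 94.5 F [-0.5  0.5 -2.1] w 0.0382
```

```bash
python3 -m crank '{"jaw":[35,35,35,35],"xyz":[[-0.05,0.3,0.05],[0,0.15,0],[0,0.1,0],[0,0,0]],"turn":[0,0,0,0]}' 
python3 -m crank '{"jaw":[45,60,70,70,70,70,90,100],"xyz":[[0,0,0],[0,0,0],[0,0,0],[0,-3,0],[0,-3,0],[0,-3,0],[-5,0,0],[-3,0,0]],"turn":[0,0,0,0,0,0,0,0]}'
python3 -m crank '{"jaw":[100,100],"xyz":[[0,0,0],[0,0,0]],"turn":[0,0]}'
python3 - <<'E'
from h import *
im,d,P=cloud("wrist");save(im[180:400,180:480],"w8");err((0,0))
m=(d>0)&(np.hypot(P[...,0]-.652,P[...,1]-.0337)<.03)&(abs(P[...,2]-.057)<.004)&(np.hypot(P[...,0]-.652,P[...,1]-.0337)>.0105);k=P[m]
print(len(k),k[:,2].mean(),incircle(k[:,:2],.02),np.polyfit(k[:,0],k[:,2],1)[0])
E
```

```text
t: 16.18
ee_pos: [0.6522, 0.0333, 0.2093]
ee_rot: [-0.707, 0.707, 0.028, -0.028]
ft_force: [-0.5, -0.6, -2.4]
width: 0.0379
t: 17.18
ee_pos: [0.5707, 0.0269, 0.2999]
ee_rot: [-0.707, 0.707, 0.028, -0.028]
ft_force: [0.8, -0.0, -0.2]
width: 0.0856
t: 17.42
ee_pos: [0.5731, 0.0271, 0.2998]
ee_rot: [-0.707, 0.707, 0.029, -0.027]
ft_force: [0.2, -0.8, -0.6]
width: 0.0852
t 17.475 z 0.2996 need [7.86 0.01 0.06] yaw 94.5 F [ 0.1 -0.2  0.5] w 0.0854
1271 0.05677617181425544 [651.81  33.52  19.82] 0.02158791060944432
```

View pics/w8.png

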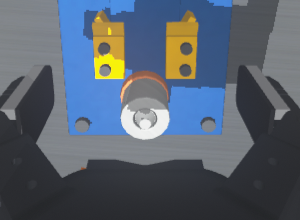

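The boss is home: top at 56.8 mm (56 expected plus about 1 mm camera bias), centred within 0.3 mm. The crop shows it on the copper ring with the post in its bore at (145,120). Now the bracket.

```bash
python3 -m crank '{"jaw":[100,100,100,100,100,100,100,100],"xyz":[[-1.7,-0.4,-5.3],[-1.7,-0.4,-5.3],[-1.7,-0.4,-5.3],[-1.7,-0.4,-5.3],[-1.7,-0.4,-5.3],[-1.7,0,-5.3],[-1.7,0,-5.3],[0,0,0]],"turn":[0,0,0,0,0,0,0,0]}' 
python3 -m crank '{"jaw":[100,100,100,100,100,100,100,100,100,100],"xyz":[[0,0,0],[0,0,0],[0,0,0],[0,0,0],[0,0,0],[0,0,0],[0,0,0],[0,0,0],[0,0,0],[0,0,0]],"turn":[10.5,10.5,10.5,10.5,10.5,10.5,10.5,10.5,10.5,10.5]}'
python3 -m crank '{"jaw":[100,100],"xyz":[[0,0,0],[0,0,0]],"turn":[5,0]}'
cat >> h.py <<'E'
def bracket(P,d,c,z0=0.,r=.1):
    near=(d>0)&(np.hypot(P[...,0]-c[0],P[...,1]-c[1])<r)
    out={}
    for n,lo,hi in(("legtop",.0575,.064),("foot",.006,.0125)):
        q=P[near&(P[...,2]>lo+z0)&(P[...,2]<hi+z0)]
        if len(q)>10:
            (x,y),(a,b),t=cv2.minAreaRect((q[:,:2]*1000).astype(np.float32)); print(n,len(q),(round(x,1),round(y,1)),(round(a,1),round(b,1)),round(t,2),q[:,2].mean().round(4))
E
python3 - <<'E'
from h import *
im,d,P=cloud("wrist");save(im,"w9");err((0,0),(.483,-.352))
bracket(P,d,(.483,-.352)); bracket(P,d,(.51,-.362),r=.06)
E
```

```text
t: 18.48
ee_pos: [0.4826, -0.3561, 0.3188]
ee_rot: [-0.706, 0.707, 0.026, -0.026]
ft_force: [0.6, 0.8, 0.3]
width: 0.0857
t: 19.73
ee_pos: [0.4838, -0.3514, 0.319]
ee_rot: [0.451, -0.451, 0.545, -0.545]
ft_force: [-0.2, 0.4, -0.1]
width: 0.0853
t: 19.98
ee_pos: [0.4837, -0.3516, 0.319]
ee_rot: [0.429, -0.428, 0.562, -0.562]
ft_force: [-0.2, -0.3, -0.3]
width: 0.0857
t 20.025 z 0.3191 need [ 0.05 -0.   -0.04] yaw -15.36 F [ 0.4  0.1 -0.4] w 0.0859
legtop 639 (481.3, -352.6) (50.8, 8.0) 72.78 0.0612
foot 5329 (490.8, -344.0) (121.5, 187.3) 23.61 0.0086
legtop 639 (481.3, -352.6) (50.8, 8.0) 72.78 0.0612
foot 3953 (515.9, -363.1) (50.4, 80.1) 72.71 0.0092
```

View pics/w9.png

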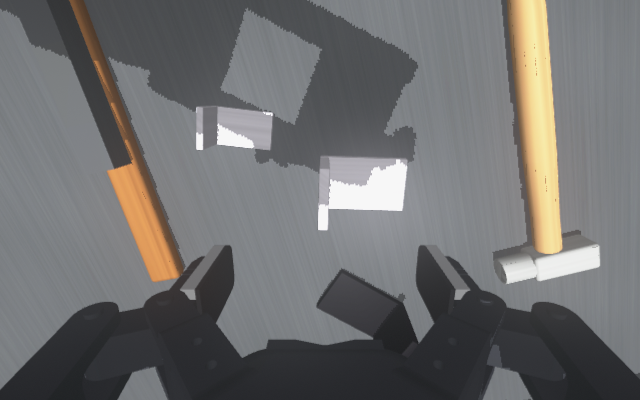

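The picture shows the large bright bracket at (362,185), with its leg at (323,195). The small one is at (235,127), the black one at (365,300), the brush at (140,220) and the hammer at (545,250), all clear of the fingers. The leg and foot fits match the spec (80.1×50.4, leg 50.8×8), with yaw about −17.2°.

```bash
python3 -m crank '{"jaw":[100,80,60,60,60,60],"xyz":[[0.16,2.7,-0.2],[0,2.7,0],[0,2.3,0],[0,0,0],[0,0,0],[0,0,0]],"turn":[1.85,0,0,0,0,0]}'
python3 - <<'E'
from h import *
im,d,P=cloud("wrist");p,T,s=pose()
m=(d>0)&(np.hypot(P[...,0]-.481,P[...,1]+.3526)<.035)&(P[...,2]>.0575)&(P[...,2]<.064)
L=(P-p)@T;k=L[m&(abs(L[...,2])<.02)];print(len(k),np.percentile(k,[1,99],axis=0).round(4)); err((0,0),(.4813,-.3526))
print(cv2.minAreaRect((k[:,[2,0]]*1000).astype(np.float32)))
E
```

```text
t: 20.78
ee_pos: [0.4809, -0.3534, 0.2435]
ee_rot: [-0.419, 0.419, -0.569, 0.57]
ft_force: [-0.1, -1.2, 0.3]
width: 0.0512
1288 [[-0.0262  0.1807 -0.004 ]
 [ 0.0227  0.1844  0.0039]]
t 20.825 z 0.2434 need [-0.09 -0.    0.02] yaw -17.33 F [ 0.4  0.8 -0.7] w 0.0516
((-0.006409168243408203, -1.2534103393554688), (50.34740447998047, 7.944119930267334), 89.62406158447266)
```

```bash
python3 -m crank '{"jaw":[60,60,30,5,5,5,5,5],"xyz":[[-0.12,2.1,0],[0,2.0,0],[0,0,0],[0,0,0],[0,0,0],[0,0,0],[0,0,0],[0,0,0]],"turn":[0,0,0,0,0,0,0,0]}' 100
python3 -c "
from h import *
err((0,0),(.4813,-.3526))"
```

```text
t: 21.82
ee_pos: [0.4816, -0.3524, 0.2026]
ee_rot: [-0.419, 0.418, -0.568, 0.571]
ft_force: [2.6, 0.2, 5.8]
width: 0.0066
t 21.825 z 0.2026 need [ 0.02 -0.   -0.02] yaw -17.35 F [2.6 0.2 5.8] w 0.0066
```

```bash
python3 -m crank '{"jaw":[5,5,5,5],"xyz":[[0,-3,0],[0,-3,0],[0,-3,0],[0,0,0]],"turn":[0,-10.5,-10.5,-0.9]}'
python3 -m crank '{"jaw":[5,5,5,5,5,5,5,5,5],"xyz":[[-5.3,0,0.5],[-5.3,0,0.5],[-5.3,0,0.5],[-5.3,0,0.5],[-5.3,0,0.5],[-5.3,0,0.5],[-5.3,0,0.5],[0,0,0],[0,0,0]],"turn":[0,0,0,0,0,0,0,0,0]}'
python3 - <<'E'
from h import *
im,d,P=cloud("wrist");save(im,"w10");err((0,0),(.4862,.0204));p,T,s=pose();L=(P-p)@T
np.savez("w10",im=im,P=P,d=d,p=p,T=T)
m=(d>0)&(abs(L[...,1]-.1935)<.004)&(L[...,2]>.015)&(L[...,2]<.09)&(abs(L[...,0])<.04)
k=L[m];print("foot top tool frame",len(k),k[:,1].mean(),cv2.minAreaRect((k[:,[2,0]]*1000).astype(np.float32)),np.polyfit(k[:,2],k[:,1],1),np.polyfit(k[:,0],k[:,1],1))
y=(im[...,0].astype(int)>120)&(im[...,2]<90)&(d>0)&(np.hypot(P[...,0]-.6,P[...,1]-.03)<.06)&(P[...,2]>.045)
for sg in(1,-1):
    q=L[y&((P[...,1]-.031)*sg>0)]; print("lip",len(q),np.percentile(q,[1,99],axis=0).round(4) if len(q) else 0)
for o in post(P,d,im)[:]:print(*o)
E
```

```text
t: 22.32
ee_pos: [0.4809, -0.3522, 0.2924]
ee_rot: [0.519, -0.519, 0.479, -0.481]
ft_force: [-1.2, -0.1, -4.0]
width: 0.0063
t: 23.45
ee_pos: [0.4857, 0.0204, 0.2898]
ee_rot: [-0.518, 0.52, -0.481, 0.479]
ft_force: [-0.2, -0.1, -4.9]
width: 0.0062
t 23.5 z 0.2901 need [-0.05 -0.    0.04] yaw 4.46 F [-0.2 -0.1 -4.8] w 0.0067
foot top tool frame 8229 0.1938104649096614 ((45.08766174316406, -1.3358592987060547), (50.199249267578125, 60.134193420410156), 89.98052978515625) [0.00173995 0.1937308 ] [-0.00388075  0.19379693]
lip 2026 [[-0.0405  0.2374  0.0868]
 [-0.0177  0.2442  0.1343]]
lip 1325 [[0.0148 0.2377 0.0975]
 [0.0373 0.2443 0.1344]]
0.048 21 [0.6503 0.0238] [0.6586 0.042 ] [0.6547 0.0323 0.0513]
0.053 676 [0.6391 0.0208] [0.6648 0.0466] [0.6518 0.034  0.0565]
0.058 268 [0.6396 0.0215] [0.6633 0.0451] [0.6497 0.0343 0.0606]
0.063 80 [0.6469 0.0293] [0.6562 0.038 ] [0.6517 0.0343 0.0635]
```

View pics/w10.png

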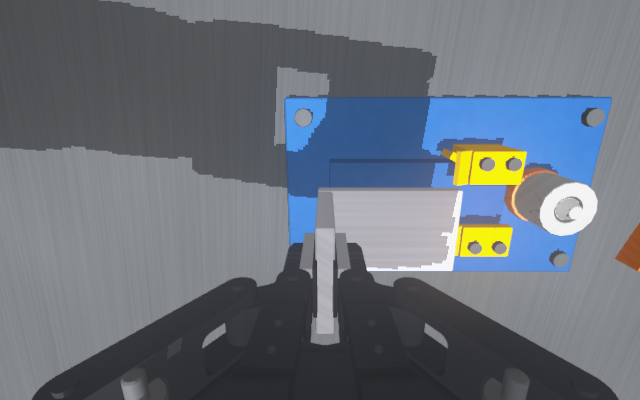

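The bracket hangs straight and level, with its nose edge at about (460,230), just before the flared mouths at (455,165) and (460,240). The lips' midline in the tool frame is at −1.5 mm and the foot centre at −1.3 mm, so no sideways correction is needed. I'll lower it onto the block.

```bash
python3 -m crank '{"jaw":[5,5,5,5,5,5],"xyz":[[0,2.5,0],[0,2,0],[0,0.7,0],[0,0.3,0],[0,0,0],[0,0,0]],"turn":[0,0,0,0,0,0]}'
python3 -c "
from h import *
err((0,0),(.4862,.0204))"
```

```text
t: 24.25
ee_pos: [0.4866, 0.0205, 0.2369]
ee_rot: [0.52, -0.519, 0.479, -0.48]
ft_force: [0.3, -0.1, -4.8]
width: 0.0062
t 24.25 z 0.2369 need [ 0.   -0.   -0.04] yaw 4.53 F [ 0.3 -0.1 -4.8] w 0.0062
```

```bash
python3 -m crank '{"jaw":[5,5,5,5],"xyz":[[0,0.2,0],[0,0.1,0],[0,0.1,0],[0,0,0]],"turn":[0,0,0,0]}'
python3 -m crank '{"jaw":[5,5,5],"xyz":[[0,0.08,0],[0,0,0],[0,0,0]],"turn":[0,0,0]}'
```

```text
t: 24.75
ee_pos: [0.4863, 0.0206, 0.2326]
ee_rot: [0.52, -0.519, 0.48, -0.48]
ft_force: [-2.3, 0.7, 1.6]
width: 0.0068
t: 25.12
ee_pos: [0.4862, 0.0207, 0.2326]
ee_rot: [0.52, -0.519, 0.48, -0.48]
ft_force: [-3.9, 0.2, 9.0]
width: 0.0063
```

Contact is felt on the block. I'll ease the downforce and slide in.

```bash
python3 -m crank '{"jaw":[5,5,5,5,5,5],"xyz":[[0,-0.09,0],[0,0,0.8],[0,0,0.8],[0,0,0.8],[0,0,0.8],[0,0,0]],"turn":[0,0,0,0,0,0]}'
python3 -c "
from h import *
err((0,0),(.6517,.0340))"
```

```text
t: 25.88
ee_pos: [0.5183, 0.0231, 0.2326]
ee_rot: [-0.519, 0.52, -0.48, 0.48]
ft_force: [-4.0, -1.1, 4.9]
width: 0.0062
t 25.875 z 0.2326 need [-3.000e-02 -1.000e-02  1.339e+01] yaw 4.56 F [-4.  -1.1  4.9] w 0.0062
```

```bash
python3 -m crank '{"jaw":[5,5,5,5,5,5,5],"xyz":[[0,0,0.6],[0,0,0.6],[0,0,0.6],[0,0,0.6],[0,0,0.5],[0,0,0.3],[0,0,0]],"turn":[0,0,0,0,0,0,0]}'
python3 -c "
from h import *
err((0,0),(.6517,.0340))"
```

```text
t: 26.75
ee_pos: [0.5491, 0.0256, 0.2326]
ee_rot: [-0.519, 0.52, -0.48, 0.479]
ft_force: [-7.4, -0.2, 7.8]
width: 0.0067
t 26.75 z 0.2326 need [-0.03 -0.03 10.3 ] yaw 4.56 F [-7.4 -0.2  7.8] w 0.0067
```

```bash
python3 -m crank '{"jaw":[5,5,5,5,5],"xyz":[[0,-0.04,0.2],[0,0,0.2],[0,0,0.1],[0,0,0.1],[0,0,0]],"turn":[0,0,0,0,0]}'; python3 -m crank '{"jaw":[5,5],"xyz":[[0,0,0.05],[0,0,0]],"turn":[0,0]}'
```

```text
t: 27.38
ee_pos: [0.5556, 0.0261, 0.2326]
ee_rot: [-0.519, 0.52, -0.48, 0.479]
ft_force: [-5.1, -1.0, 4.0]
width: 0.0068
t: 27.62
ee_pos: [0.556, 0.0261, 0.2326]
ee_rot: [-0.519, 0.52, -0.48, 0.479]
ft_force: [-5.2, 0.0, 4.7]
width: 0.0064
```

```bash
for i in 1 2 3; do :; done; python3 -m crank '{"jaw":[5,5],"xyz":[[0,0,0.05],[0,0,0]],"turn":[0,0]}'; python3 -m crank '{"jaw":[5,5],"xyz":[[0,0,0.05],[0,0,0]],"turn":[0,0]}';  python3 -m crank '{"jaw":[5,5],"xyz":[[0,0,0.05],[0,0,0]],"turn":[0,0]}'
```

```text
t: 27.88
ee_pos: [0.5565, 0.0261, 0.2326]
ee_rot: [-0.519, 0.52, -0.48, 0.479]
ft_force: [-6.0, -0.3, 4.5]
width: 0.0065
t: 28.12
ee_pos: [0.557, 0.0262, 0.2326]
ee_rot: [-0.519, 0.52, -0.48, 0.479]
ft_force: [-5.4, -1.5, 5.0]
width: 0.0064
t: 28.38
ee_pos: [0.5572, 0.0262, 0.2326]
ee_rot: [-0.519, 0.52, -0.481, 0.479]
ft_force: [-6.4, -1.1, 4.0]
width: 0.0067
```

```bash
python3 -m crank '{"jaw":[5,5],"xyz":[[0,0,0.06],[0,0,0]],"turn":[0,0]}'; python3 -m crank '{"jaw":[5,5],"xyz":[[0,0,0.06],[0,0,0]],"turn":[0,0]}';  python3 -m crank '{"jaw":[5,5],"xyz":[[0,0,0.06],[0,0,0]],"turn":[0,0]}'
```

```text
t: 28.62
ee_pos: [0.5575, 0.0262, 0.2326]
ee_rot: [-0.518, 0.521, -0.481, 0.479]
ft_force: [-8.1, -1.2, 6.2]
width: 0.0063
t: 28.88
ee_pos: [0.5579, 0.0263, 0.2327]
ee_rot: [-0.518, 0.521, -0.481, 0.479]
ft_force: [-8.9, 0.1, 7.9]
width: 0.0066
t: 29.12
ee_pos: [0.5581, 0.0263, 0.2327]
ee_rot: [-0.518, 0.521, -0.481, 0.478]
ft_force: [-9.9, -0.5, 8.9]
width: 0.0065
```

The force is now rising and motion is shrinking, so the nose is butting. I'll build the push gently.

```bash
python3 -m crank '{"jaw":[5,5],"xyz":[[0,0,0.12],[0,0,0]],"turn":[0,0]}'; python3 -m crank '{"jaw":[5,5],"xyz":[[0,-0.03,0.12],[0,0,0]],"turn":[0,0]}';  python3 -m crank '{"jaw":[5,5,5],"xyz":[[0,-0.03,0.12],[0,0,0],[0,0,0]],"turn":[0,0,0]}'
python3 - <<'E'
from h import *
err((0,0),(.6517,.0340))
im,d,P=cloud("wrist");save(im[60:400],"w11");p,T,s=pose();L=(P-p)@T
m=(d>0)&(abs(L[...,1]-.1938)<.005)&(L[...,2]>.015)&(L[...,2]<.09)&(abs(L[...,0])<.04)
k=L[m];print("foot",len(k),cv2.minAreaRect((k[:,[2,0]]*1000).astype(np.float32)),np.polyfit(k[:,2],k[:,1],1))
m=(d>0)&(np.hypot(P[...,0]-.652,P[...,1]-.0337)<.03)&(abs(P[...,2]-.057)<.004)&(np.hypot(P[...,0]-.652,P[...,1]-.0337)>.0105);k=P[m]
print(len(k),k[:,2].mean(),incircle(k[:,:2],.02))
E
```

```text
t: 29.38
ee_pos: [0.5594, 0.0264, 0.2327]
ee_rot: [-0.518, 0.521, -0.481, 0.478]
ft_force: [-9.5, -0.9, 8.1]
width: 0.0067
t: 29.62
ee_pos: [0.5599, 0.0264, 0.2328]
ee_rot: [-0.517, 0.522, -0.482, 0.478]
ft_force: [-12.0, -1.3, 9.9]
width: 0.0065
t: 30.0
ee_pos: [0.5605, 0.0265, 0.233]
ee_rot: [-0.517, 0.522, -0.482, 0.477]
ft_force: [-12.9, -1.9, 10.4]
width: 0.0066
t 30.0 z 0.233 need [-0.03 -0.1   9.15] yaw 4.56 F [-12.9  -1.9  10.4] w 0.0066
foot 6217 ((49.967716217041016, -9.30093002319336), (76.66146850585938, 63.016624450683594), 7.846063613891602) [-0.00150348  0.1933245 ]
3323 0.05676344699692517 [653.15  34.16  19.87]
```

View pics/w11.png

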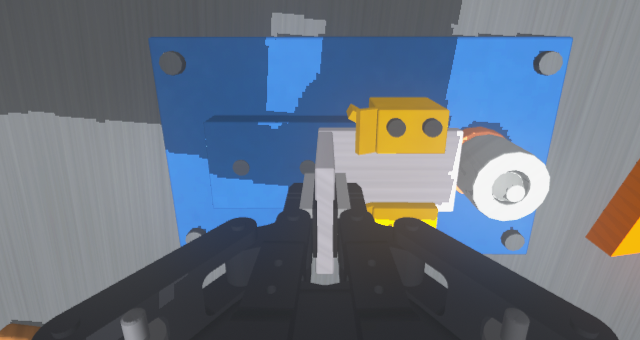

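The picture shows the foot under both lips with its nose against the boss at (460,170). The boss has taken up its bore clearance on the post, moving +1.3 mm and staying level. I'll add a little more push for margin and check that it holds steady.

```bash
python3 -m crank '{"jaw":[5,5],"xyz":[[0,-0.03,0.15],[0,0,0]],"turn":[0,0]}'; python3 -m crank '{"jaw":[5,5,5],"xyz":[[0,-0.03,0.15],[0,0,0],[0,0,0]],"turn":[0,0,0]}';  python3 -m crank '{"jaw":[5,5,5],"xyz":[[0,-0.03,0.15],[0,0,0],[0,0,0]],"turn":[0,0,0]}'
python3 - <<'E'
from h import *
err((0,0),(.6517,.0340));print(pose()[1].round(4))
im,d,P=cloud("wrist");p,T,s=pose()
m=(d>0)&(np.hypot(P[...,0]-.652,P[...,1]-.0337)<.03)&(abs(P[...,2]-.057)<.004)&(np.hypot(P[...,0]-.652,P[...,1]-.0337)>.0105);k=P[m]
print(len(k),k[:,2].mean(),incircle(k[:,:2],.02))
# foot top pixels between lips, in fixture frame
a=np.radians(4.55);F=np.array([[np.cos(a),np.sin(a)],[-np.sin(a),np.cos(a)]]);Q=(P[...,:2]-[.6517,.0338])@F.T
m=(d>0)&(abs(Q[...,1])<.012)&(Q[...,0]>-.075)&(Q[...,0]<-.01)&(abs(P[...,2]-.039)<.004)
print("foot top",m.sum(),"nose x",np.percentile(Q[m][:,0],99.5),"z fit",np.polyfit(Q[m][:,0],P[m][:,2],1))
E
```

```text
t: 30.3
ee_pos: [0.5612, 0.0265, 0.2331]
ee_rot: [-0.516, 0.523, -0.483, 0.476]
ft_force: [-17.1, -1.4, 12.7]
width: 0.0064
t: 30.68
ee_pos: [0.5618, 0.0266, 0.2333]
ee_rot: [-0.515, 0.524, -0.484, 0.476]
ft_force: [-18.6, -1.8, 15.1]
width: 0.0064
t: 31.05
ee_pos: [0.5625, 0.0266, 0.2335]
ee_rot: [-0.515, 0.524, -0.484, 0.475]
ft_force: [-21.9, -2.0, 14.6]
width: 0.0063
t 31.05 z 0.2335 need [-0.02 -0.17  8.95] yaw 4.56 F [-21.9  -2.   14.6] w 0.0063
[[ 7.950e-02 -1.930e-02  9.966e-01]
 [-9.968e-01 -1.300e-03  7.950e-02]
 [-3.000e-04 -9.998e-01 -1.940e-02]]
3346 0.05679188304608769 [653.05  34.23  19.86]
foot top 4017 nose x -0.014341944176133553 z fit [-0.01347853  0.03879529]
```

```bash
python3 -m crank '{"jaw":[5,5,5,5],"xyz":[[0,0,0],[0,0,0],[0,0,0],[0,0,0]],"turn":[0,0,0,0]}' && python3 -c "
from h import *
print(spot_point('wrist','bracket_nose')[:1]); print(arm.hand_in()); s=arm.sense();print(s['t'],s['ee_pos'],s['ft_force'],s['width'])"
```

```text
t: 31.6
ee_pos: [0.5625, 0.0266, 0.2335]
ee_rot: [-0.514, 0.524, -0.484, 0.475]
ft_force: [-21.9, -1.5, 16.9]
width: 0.0063
[{'position': [0.6334, 0.0304, 0.0307], 'score': 0.64}]
the job is handed in; nothing more can be done
None
the job is handed in; nothing more can be done
```

I threaded the copper spacer and then the right-hand boss onto the post. The large bright bracket is on the rest block, slid under both lips, with its nose against the boss. I handed the job in at about 31.7 s of the 72 s limit with the arm still gripping the bracket at 100 N and pushing. Hand-in gives no verdict.

**Last checks:**
- **Rings:** the spacer top read 24.5 mm and the boss top 56.8 mm (24 and 56 expected; the wrist depth reads about 1 mm high). The boss is 1.3 mm off the post's axis because the push took up its bore clearance, inside the 3 mm limit.
- **Bracket:** yaw matches the fixture within about 0.1°, and the nose should be about 18.7 mm before the post, worked out from the boss's position.
- **Push:** the wrist reads about 22 N along the push, steady for 0.5 s with no movement. I put the force on the boss at about 14 N after friction, but only the wrist force was measured.

**Disagreements:**
- **Nose position:** the network put the nose about 18.5 mm before the post and 31 mm up, where about 34 mm is expected; it is only good to 4 mm. My depth cut gave 14 mm before the post, which I rejected because it included points on the boss.
- **Tool tilt:** the tool is pitched about 1.1° under the push.
- **Finger opening:** the gripper reads 2 to 3 mm less than the true size on every part.

I did not check afterwards whether the other tools and stock had moved, but the fingers were planned clear of them and I saw no unexpected contact.

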